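Prop the tool chest's lid open

ROBOT

A 7-joint arm with a two-finger parallel gripper is mounted at the origin on the work surface. World frame = base frame: x ahead of the robot, y to its left, z up, the work surface at z = 0. Lengths are in m, angles in rad, forces in N, time in s.
With the tool pointing down it reaches from about 0.4 to 0.85 m from the base axis. Payload 6.9 kg.
Tool frame: the origin (TCP) lies midway between the tips of the shut fingers; the grasp point (between the pads) lies behind it (ctrl.pinch_z is the z of the grasp point in the tool frame, in m); z points along the fingers, y is the direction in which the jaws open and shut (so a half turn about z gives the same grasp; the last joint's range is limited). The gripper opens to 85 mm and grips with 20 to 120 N. Pads are 22 mm wide; open, the fingers measure 114 mm over their backs; the gripper's body (76 mm by 85 mm) begins 54 mm behind the grasp point. The pads swing forward as they close: fully open they stand 13 mm farther back than shut.
Start: joints at [-1.198, 0.507, -0.238, 1.5, 0.126, 1.149, -0.155], TCP at [0.165, 0.603, 0.197] pointing down, gripper open.
Joint ranges: [-3.08, 3.08], [-0.24, 2.05], [-1.43, 1.35], [0, 2.5], [-1.52, 4.66], [0.17, 1.96], [-2.89, 2.89]. Speed limits (rad/s): [2.39, 2.39, 3.14, 3.14, 3.14, 3.14, 3.14].

INTERFACE

Orientations are given as a unit quaternion [w, x, y, z].
In Python, from station import ctrl, get_state, vision, ticket, models gives the robot as it stands. Calls block until the motion is done:
- ctrl.movep(position, orientation): joint-space move of the TCP to a pose.
- ctrl.movel(position, frame=None, max_speed=0.15): straight line of the TCP; frame=None keeps the orientation; max_speed is the mean speed in m/s.
- ctrl.set_joints(angles): joint-space move.
- ctrl.ungrasp() and ctrl.close_gripper(force=None): open the fingers fully, or close them until they stop; force is the grip in N (None keeps the last).
- ctrl.pause(seconds).
- ctrl.ik(position, orientation): joint angles nearest the present ones, or None.
- get_state(): the state.
- vision.grab_frame(name): name is "side" or "top"; returns (picture, depth): 400x640x3 uint8, blue, green, red; 400x640 float32, m along the optical axis (not along the pixel's ray), 0 where there is no reading.
- vision.camera_info(name): a dict with "mtx" (3x3 intrinsics, pixels), "dist_coeffs" ([k1, k2, p1, p2, k3] as OpenCV has them; the pictures are not rectified), "R" (3x3) and "t" (3): a world point X has camera coordinates R X + t. Camera axes: x right, y down, z forward; pixel columns grow to the right and rows downward; lengths in m; the calibration is good to about 2 mm. A picture is of the moment at which its call begins. camera_info takes no time and is no camera call.
A pose or a line that the arm cannot do raises ctrl.Unreachable and nothing moves.
- ticket.close_job(): hands the job in, once; it reports no verdict.
Trained networks look in the newest picture that a camera, given by its name, has taken for a name from the list of things; names that differ only in an ending like _2 or _b are one class to them, and where a whole thing is asked for, a point or a joint stands for the part that bears it (a point fixed in the world has none). Each returns a list of dicts, best first, with "p" (0 to 1); they miss things now and then, are a little off and sometimes report something else, mostly with a low value. They report only what shows in the picture. A call takes as long as a camera call.
- models.recognise(camera, target): "point" ([column, row] in pixels, amid what is visible of it).
- models.masks_of(camera, target): "mask" (400x640 bool, what is visible of it) and "point" ([column, row] in pixels, amid what is visible of it).
The state is a dict: "time": time; "qpos": joint angles; "qd": joint speeds; "tau": joint torques, N m; "tcp_pos": TCP position; "eef_rot": TCP orientation; "contact_force": force on the tool from outside, world axes, zero at the start; "wrist_torque": the same for the moment, N m; "width": finger opening in m.
Only numpy, scipy, OpenCV 4.12 (cv2) and the standard library are available. Lean on these libraries where they do the work, as an engineer would, in place of code of your own. Each camera call takes 0.05 s, during which the arm holds its last target.

TASK

Lift the lid of the plywood tool chest by its front bar until it stands nearly upright, and do not let it drop. Then swing the steel prop rod on its left side down out of its rest and forward, find the hole in the catch block with the rod's ball end by feel, and press the end firmly, but without forcing, to the bottom of the hole, so that the lid rests on the rod when you let go. Leave the other things on the bench and in the chest where they are.

Things in the scene. Friction and masses are not known exactly. Their poses are not given: they have to be found in the camera images.
- chest: open plywood chest fixed to the bench, 170 mm deep (x) by 240 mm wide (y) by 100 mm high, walls 10 mm; origin at the centre of its underside; +x points to its back (hinge side), +y to its left side, where the rod and the rail are. The lid's hinge axis runs along y at x = +85 mm, z = 100 mm. A cork block lies inside.
- lid (a joint): lid angle in rad: 0 shut, 1.42 open against its stop; the front edge goes up and back. A 14 mm plywood panel (170 x 240 mm, 0.4 kg), underside at the hinge axis's height. The hinge is stiff: let go above about 1.2 rad the lid stays, below that it sinks or falls shut. Propped it stands at 0.91 to 1.09 rad.
- lid_bar (a point): middle of the round steel bar handle on the lid's front edge, 12 mm thick, along y, clear length 90 mm between its two stems, 38 mm ahead of the lid's and chest's front face: 208 mm from the hinge axis and 7 mm above it when shut. It can be pinched from above, one finger on each side (x), and turns between the fingers while the lid is raised.
- prop (a joint): angle of the prop rod on the lid in rad: 0 lying along the lid's left edge with its ball end towards the hinge, growing as the ball end swings away from the lid, down and forward when the lid is up (to 1.5). A stiff pivot keeps the rod where it is left; near 0 at the start, 0.84 to 1.18 when propped.
- prop_pivot (a point): the rod's pivot: 120 mm ahead of the hinge axis and 7 mm above it (lid shut), 134 mm left of the chest's middle. The rod swings in that upright plane, parallel to the chest's side. The straight rod is 10 mm thick with a round 10 mm end; tip 150 mm from the pivot (ball centre 145 mm). 60 g.
- prop_peg (a point): grip point on the rod's round side peg: 12 mm thick, 70 mm long, sticking out to the chest's left (+y), 115 mm from the pivot (35 mm before the tip); this point is 50 mm out from the rod. Pinch it from above, fingers on either side in x; it turns between them. Moving the peg moves rod and lid. Its height is about 100 mm when seated, about 110 mm with the end on top of the block.
- rail: steel rail fixed to the chest's left side, 100 mm long (x); axes as the chest's; origin in the plane in which the rod swings, at chest x = -35 mm, y = 134 mm, z = 100 mm. It carries the aluminium catch block: 66 mm long (x), 28 mm wide, flat top 20 mm below this origin. The block does not shift at working forces; pushing the rod on it with over 24 N counts as forcing.
- rail_mid (a point): point of the rail at the height of the catch block's top, 20 mm below the rail's origin. The block has one hole in the middle of its top, 18 mm long (x) by 15 mm wide, 12 mm deep, flat bottom. It was clamped by eye: the hole is centred up to 14 mm either way in x from here, and that is not measured: feel for it. Seated, the rod leans back about 25 degrees, so it goes in along its own length.
- jar: glass jar with a steel cap, 60 mm wide, 85 mm high, standing at the chest's right side; origin at its underside's centre; leave it alone
- offcut: wooden offcut 45 x 90 x 28 mm lying by the chest's front right corner; origin at its underside's centre; leave it alone
- brush: flat brush lying to the left of the chest; origin at its underside's centre; leave it alone
- sander: cork block 50 x 70 x 34 mm lying in the chest; origin at its underside's centre; leave it alone
- driver: screwdriver lying to the left; origin at its underside's centre; leave it alone
- mallet: hammer lying to the right; origin at its underside's centre; leave it alone
- tin: can 72 mm wide, 100 mm high, to the left; origin at its underside's centre; leave it alone

How it is judged:
By the outcome, as a careful person would: the job done as asked, in the order asked, and still so for the second after the job is handed in, with the robot touching nothing.
It also fails if it takes over 72 s, if anything falls off the work surface, if the arm or the gripper's body presses on something with over 40 N, if the wrist force passes 120 N, or if a joint passes its speed limit or range.

## Working session

There is one attempt and no reset: what is moved stays moved. The work goes in short steps, each a Python script; the robot and the scene stay as the last script left them, time stands still between calls to the robot, and variables do not carry over. Pictures are saved under pics/ and viewed, and the job is handed in when it is done.

```bash
ls; mkdir -p pics
python3 - <<'E'
from station import ctrl, get_state, vision, ticket, models
import cv2
s=get_state();print({k:s[k] for k in s})
print(ctrl.pinch_z)
for n in ("side","top"):
    im,d=vision.grab_frame(n);cv2.imwrite(f"pics/{n}0.png",im)
    c=vision.camera_info(n);print(n,c)
    for t in ["chest","lid","lid_bar","prop","prop_pivot","prop_peg","rail","rail_mid","brush","driver","tin","jar"]:
        r=models.recognise(n,t);print(t,[(x["point"],round(x["p"],2)) for x in r[:3]])
print(get_state()["time"])
E
```

```text
pics
{'time': 0.0, 'qpos': array([-1.19749839,  0.50830311, -0.23753816,  1.50111976,  0.12568982,
        1.14890309, -0.15476722]), 'qd': array([ 2.08611396e-03, -6.96508683e-04,  1.32813144e-03, -6.16121314e-05,
       -6.67398280e-04,  1.49511511e-03, -9.97111808e-04]), 'tau': array([ 5.88213643e-04, -6.20587134e+01, -2.18698002e+00, -2.49653846e+01,
        1.25282421e-02,  1.19589808e-02, -2.51517497e-05]), 'tcp_pos': array([0.16529855, 0.60216655, 0.19605626]), 'eef_rot': array([-1.06114218e-04,  1.33471366e-01,  9.91052286e-01, -8.65865311e-04]), 'contact_force': array([-0.19196109,  0.87511252,  0.43875022]), 'wrist_torque': array([ 0.03201309, -0.00913253, -0.03335921]), 'width': 0.08527716634350654}
-0.0187
side {'mtx': array([[389.77433156,   0.        , 316.89369894],
       [  0.        , 389.77433156, 198.76401823],
       [  0.        ,   0.        ,   1.        ]]), 'dist_coeffs': array([-0.08749253,  0.        ,  0.        ,  0.        ,  0.        ]), 'R': array([[ 0.99734829, -0.06970754, -0.0209106 ],
       [-0.05075768, -0.46035782, -0.88628118],
       [ 0.052
[... 749 characters left out ...]
2744],
       [-0.98934807,  0.00791624, -0.14535381],
       [ 0.14529681, -0.007356  , -0.98936077]]), 't': array([0.02476982, 0.50123792, 1.36361724])}
chest [([327.7, 179.9], 0.56)]
lid [([329.5, 177.4], 0.67)]
lid_bar [([327.4, 175.0], 0.57)]
prop [([287.2, 165.7], 0.58)]
prop_pivot [([284.6, 168.4], 0.55), ([386.0, 207.5], 0.5)]
prop_peg [([289.6, 168.6], 0.66)]
rail [([230.6, 195.1], 0.57), ([297.9, 202.5], 0.52)]
rail_mid [([327.4, 178.5], 0.25), ([292.3, 166.1], 0.21)]
brush [([230.7, 197.7], 0.8), ([285.6, 168.0], 0.5), ([184.2, 159.7], 0.29)]
driver [([209.6, 241.6], 0.8), ([385.0, 165.4], 0.16)]
tin [([185.6, 159.5], 0.76), ([229.8, 196.2], 0.56)]
jar [([384.4, 166.8], 0.82)]
1.3
```

View pics/side0.png

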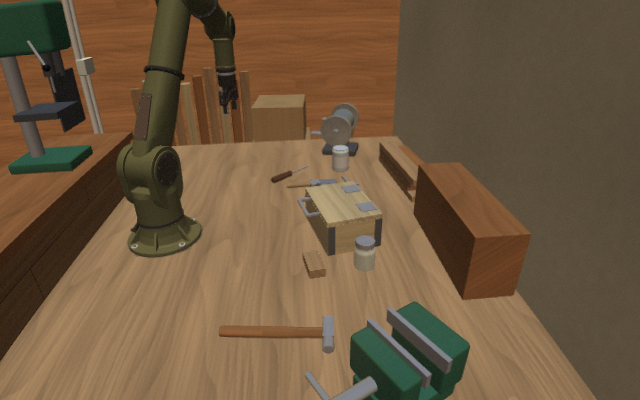

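View pics/top0.png

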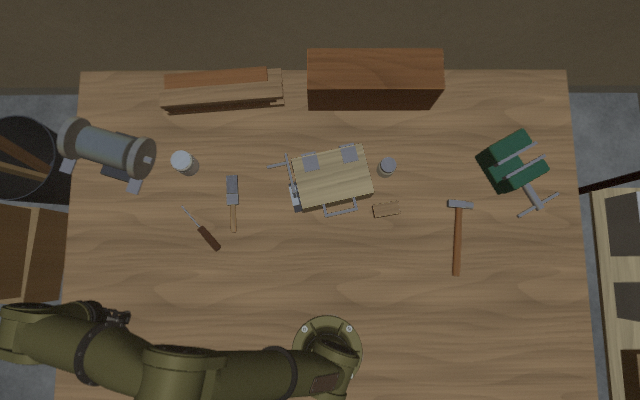

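Run:
```python
import cv2
for n,(a,b,c,d) in {"side":(110,290,240,430),"top":(110,260,160,420)}.items():
    im=cv2.imread(f"pics/{n}0.png")[a:b,c:d]
    k=3 if n=="top" else 4
    im=cv2.resize(im,None,fx=k,fy=k,interpolation=cv2.INTER_CUBIC)[:600,:800]
    cv2.imwrite(f"pics/{n}0z.png",im)
```

```text
(no output)
```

View pics/side0z.png

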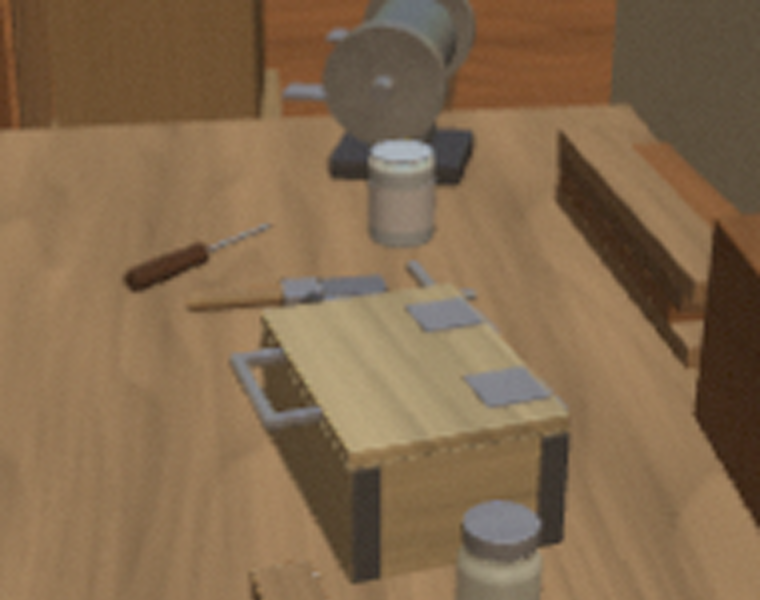

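View pics/top0z.png

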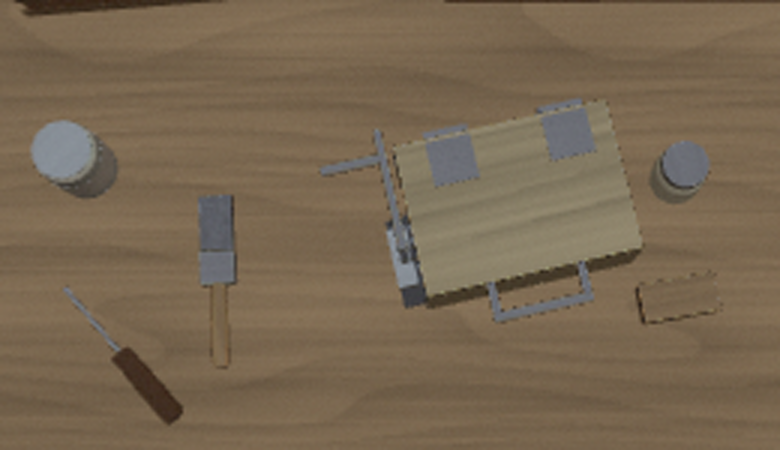

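The side view shows the shut chest with its bar at about (299,199)-(307,215). In the top view the bar is at (326,216)-(357,209), with the rod and peg on the chest's left at (267,166)-(287,162). I'll fit the chest pose from the corners in both views and check it against depth.

```bash
cat > h.py <<'E'
from station import ctrl, get_state, vision, ticket, models
import numpy as np, cv2
from scipy.spatial.transform import Rotation as Rn
from scipy.optimize import least_squares
cams={n:vision.camera_info(n) for n in("side","top")}
def proj(n,X):
    c=cams[n];return cv2.projectPoints(np.asarray(X,float).reshape(-1,3),cv2.Rodrigues(c["R"])[0],c["t"],c["mtx"],c["dist_coeffs"])[0].reshape(-1,2)
def back(n,px,depth):
    c=cams[n];u=cv2.undistortPoints(np.asarray(px,float).reshape(-1,1,2),c["mtx"],c["dist_coeffs"]).reshape(-1,2)
    P=np.c_[u,np.ones(len(u))]*np.asarray(depth).reshape(-1,1)
    return (P-c["t"])@c["R"]
E
python3 - <<'E'
from h import *
sz=lambda p:(240+p[0]/4,110+p[1]/4)
tz=lambda p:(160+p[0]/3,110+p[1]/3)
obs=[("top",(85,120,114),tz((395,146))),("top",(85,-120,114),tz((606,100))),("top",(-85,-120,114),tz((641,248))),("top",(-85,120,114),tz((425,296))),
("side",(-85,120,114),sz((262,318))),("side",(-85,-120,114),sz((350,462))),("side",(85,-120,114),sz((568,410))),
("top",(80,204,107),tz((322,171))),
("top",(-123,0,107),tz((544,307))),("side",(-123,0,107),sz((252,390))),("side",(-85,-120,0),sz((357,580)))]
def W(p,X):
    c,s=np.cos(p[2]),np.sin(p[2]);X=np.asarray(X)/1000
    return np.array([p[0]+c*X[0]-s*X[1],p[1]+s*X[0]+c*X[1],X[2]+p[3]])
f=lambda p:np.concatenate([(proj(n,W(p,X))[0]-q) for n,X,q in obs])
r=least_squares(f,[0.6,0,0.2,0],loss="soft_l1");print(r.x)
print(f(r.x).reshape(-1,2).round(1))
for n in("top","side"):
    im,d=vision.grab_frame(n);m=models.masks_of(n,"lid")
    ok=m and m[0]["p"]>.4
    if ok:
        v,u=np.nonzero(m[0]["mask"]&(d>0));P=back(n,np.c_[u,v],d[v,u]);print(n,len(u),np.median(P,0),np.percentile(P[:,2],[5,50,95]))
        Q=P[(abs(P[:,2]-.114)<.012)];print(cv2.minAreaRect((Q[:,:2]*1000).astype(np.float32)))
        if n=="top": print('med lid top',np.median(Q,0))
    for nm,X in (("bar",(-123,0,107)),("peg",(80,184,107)),("railmid",(-35,134,80))):
        print(n,nm,proj(n,W(r.x,X)),W(r.x,X))
E
```

```text
[ 0.57272746 -0.0218056   0.22073146 -0.00182216]
[[-0.9 -0. ]
 [-0.2 -0.7]
 [ 0.9 -0.5]
 [ 0.6  0.1]
 [-0.8 -1.4]
 [-0.5 -1.8]
 [ 0.5  1.5]
 [-1.  -0.7]
 [-0.1 -0.2]
 [-0.   0.8]
 [-1.9  1.9]]
top 4037 [ 0.56884446 -0.01581041  0.11405695] [0.10751465 0.11405695 0.11874838]
((543.148193359375, 13.085784912109375), (212.5060272216797, 317.4869689941406), 12.158549308776855)
med lid top [ 0.56666408 -0.01800718  0.11415516]
top bar [[341.19521777 212.09023805]] [ 0.45271174 -0.04873564  0.10517784]
top peg [[272.24507279 164.92440583]] [0.61050088 0.17524558 0.10517784]
top railmid [[295.20328225 196.47243955]] [0.50923823 0.10128022 0.07817784]
side 2453 [ 0.56358556 -0.04549476  0.1157048 ] [0.10621874 0.1157048  0.11818383]
((542.5940551757812, 5.48760986328125), (215.2815704345703, 311.2303161621094), 13.125242233276367)
side bar [[302.97921939 208.34153568]] [ 0.45271174 -0.04873564  0.10517784]
side peg [[344.69380616 175.84020349]] [0.61050088 0.17524558 0.10517784]
side railmid [[318.1002022  193.25868611]] [0.50923823 0.10128022 0.07817784]
```

```bash
cat >> h.py <<'E'
C0=np.array([0.5727,-0.0218,0.0]);YAW=0.2207
Rc=Rn.from_euler('z',YAW).as_matrix()
def W(X): return C0+Rc@(np.asarray(X,float)/1000)
H=np.array([85.,0,100.])
def u(t):return np.array([-np.cos(t),0,np.sin(t)])
def nn(t):return np.array([np.sin(t),0,np.cos(t)])
def bar(t):return H+208*u(t)+7*nn(t)
def pivot(t):return H+120*u(t)+7*nn(t)+np.array([0,134,0])
def rod(t,p,r,y=0):return pivot(t)+r*(-np.cos(p)*u(t)-np.sin(p)*nn(t))+np.array([0,y,0])
def quat(alpha,lean=0,flip=1):
    # chest frame: z tool tilted alpha towards +x, leaning body to +y by lean
    z=np.array([np.sin(alpha),0,-np.cos(alpha)]);y=np.array([np.cos(alpha),0,np.sin(alpha)])*flip
    M=np.c_[np.cross(y,z),y,z]
    M=Rc@Rn.from_rotvec([lean,0,0]).as_matrix()@M
    return Rn.from_matrix(M).as_quat(scalar_first=True),M
def tcp(Xchest,M): # grasp point at chest point
    return W(Xchest)-M@np.array([0,0,ctrl.pinch_z])
E
python3 - <<'E'
from h import *
for flip in (1,-1):
  for a in (20,30,40):
    for (nm,X,al,ln) in [("bar%.1f"%t,bar(t),a,0) for t in (0,.5,1,1.35)]+[("pre",bar(0)-100*np.array([np.sin(np.radians(a)),0,-np.cos(np.radians(a))]),a,0)]+([("peg%.1f %.1f"%(t,p),rod(t,p,115,52),0,-10*0+10) for t,p in((1.35,0),(1.35,.6),(1,1))] if a==20 else []):
      q,M=quat(np.radians(al),np.radians(ln),flip)
      j=ctrl.ik(tcp(X,M),q);print(flip,a,nm,X.round(),None if j is None else np.round(j,2),M[:,2].round(2))
E
```

```text
1 20 bar0.0 [-123.    0.  107.] [-0.53  0.44  0.99  2.39 -1.31  0.57  1.74] [ 0.33  0.07 -0.94]
1 20 bar0.5 [-94.   0. 206.] [-0.36  0.16  0.57  2.18 -0.44  0.55  0.76] [ 0.33  0.07 -0.94]
1 20 bar1.0 [-21.   0. 279.] [-0.37  0.19  0.54  1.91 -0.31  0.76  0.56] [ 0.33  0.07 -0.94]
1 20 bar1.4 [ 46.   0. 304.] [-0.35  0.28  0.52  1.72 -0.33  0.87  0.52] [ 0.33  0.07 -0.94]
1 20 pre [-157.    0.  201.] [-0.49  0.07  0.74  2.3  -0.42  0.51  0.8 ] [ 0.33  0.07 -0.94]
1 20 peg1.4 0.0 [ 91. 186. 106.] [-0.3   0.64  0.13  1.6  -0.32  0.94  0.22] [-0.04  0.17 -0.98]
1 20 peg1.4 0.6 [ 23. 186. 112.] [-0.31  0.54  0.14  1.78 -0.33  0.86  0.25] [-0.04  0.17 -0.98]
1 20 peg1.0 1.0 [-22. 186. 100.] [-0.3   0.5   0.11  1.91 -0.33  0.77  0.27] [-0.04  0.17 -0.98]
1 30 bar0.0 [-123.    0.  107.] None [ 0.49  0.11 -0.87]
1 30 bar0.5 [-94.   0. 206.] [-0.53  0.14  0.83  2.33 -1.    0.41  1.36] [ 0.49  0.11 -0.87]
1 30 bar1.0 [-21.   0. 279.] [-0.29  0.11  0.45  2.07 -0.48  0.52  0.73] [ 0.49  0.11 -0.87]
1 30 bar1.4 [ 46.   0. 304.] [-0.41  0.21  0.59  1.9  -0.51  0.63  0.71] [ 0.49  0.11 -0.87]
1 30 
[... 1373 characters left out ...]
63] [ 0.49  0.11 -0.87]
-1 30 bar1.0 [-21.   0. 279.] [-0.84  0.21  1.16  2.08 -0.78  0.64 -2.1 ] [ 0.49  0.11 -0.87]
-1 30 bar1.4 [ 46.   0. 304.] [ 0.98  0.35 -1.24  1.89  0.5   0.65  2.89] [ 0.49  0.11 -0.87]
-1 30 pre [-173.    0.  194.] [-0.79  0.02  1.15  2.48 -1.    0.36 -1.66] [ 0.49  0.11 -0.87]
-1 40 bar0.0 [-123.    0.  107.] None [ 0.63  0.14 -0.77]
-1 40 bar0.5 [-94.   0. 206.] [ 1.01  0.15 -0.83  2.47  4.28  0.18 -0.75] [ 0.63  0.14 -0.77]
-1 40 bar1.0 [-21.   0. 279.] [-0.83  0.15  1.16  2.24 -1.2   0.48 -1.64] [ 0.63  0.14 -0.77]
-1 40 bar1.4 [ 46.   0. 304.] [-0.8   0.27  1.16  2.07 -1.16  0.6  -1.77] [ 0.63  0.14 -0.77]
-1 40 pre [-187.    0.  184.] None [ 0.63  0.14 -0.77]
```

```bash
cat >> h.py <<'E'
def st(tag=""):
    s=get_state();print(tag,"t%.2f"%s["time"],"tcp",s["tcp_pos"].round(4),"F",(Rc.T@s["contact_force"]).round(1),"w %.4f"%s["width"],flush=True);return s
E
python3 - <<'E'
from h import *
a=np.radians(20);q,M=quat(a)
G=bar(0)+np.array([-16,0,0])
Z=np.array([np.sin(a),0,-np.cos(a)])
ctrl.movep(tcp(G-180*Z,M),q);st("hi");print(get_state()["qpos"].round(2))
ctrl.movel(tcp(G-70*Z,M),max_speed=.2);st("pre");print(get_state()["qpos"].round(2))
im,_=vision.grab_frame("side");cv2.imwrite("pics/side1.png",cv2.resize(im[100:280,230:430],None,fx=3.3,fy=3.3))
im,_=vision.grab_frame("top");cv2.imwrite("pics/top1.png",cv2.resize(im[110:290,220:420],None,fx=3.3,fy=3.3))
E
```

```text
hi t3.99 tcp [ 0.3837 -0.0637  0.2587] F [ 0.1  0.3 -0.5] w 0.0854
[-0.76 -0.21  0.81  2.21  0.09  0.75  0.24]
pre t5.70 tcp [ 0.42   -0.0561  0.1554] F [0.2 0.  0.5] w 0.0855
[-0.7   0.18  1.07  2.36 -0.76  0.51  1.2 ]
```

View pics/side1.png

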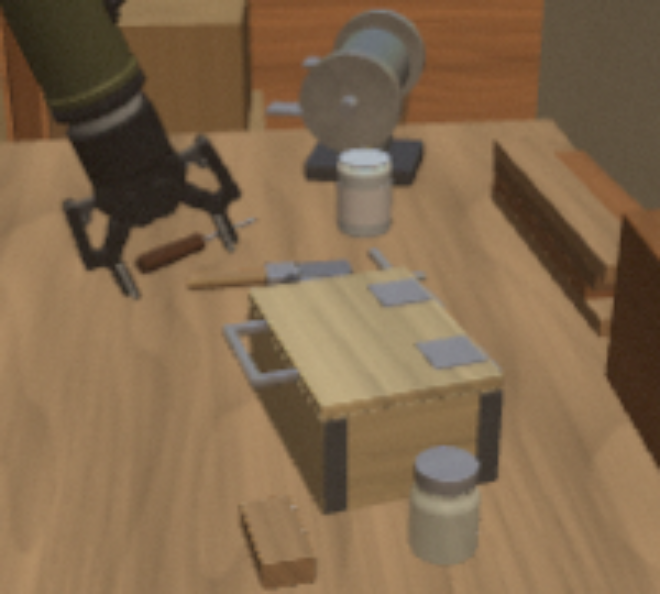

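View pics/top1.png

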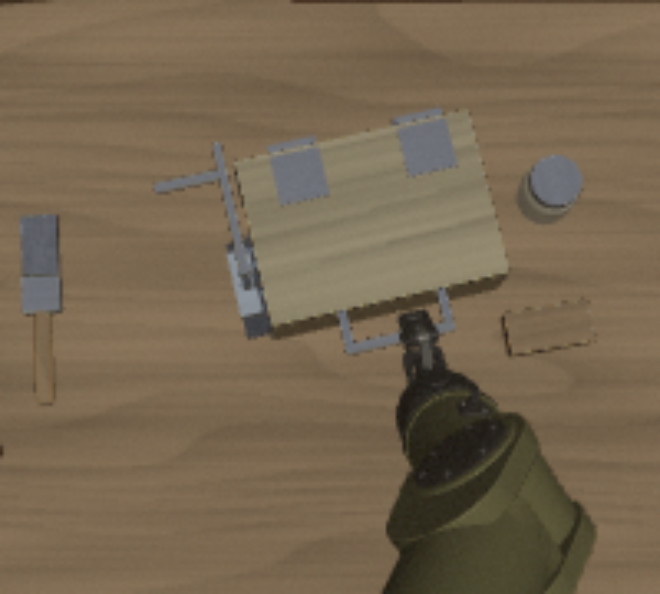

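The side picture shows the open gripper in front of and above the bar, jaws along the chest's x. In the top view the back finger is near the bar's middle, at (420,325) against (400,340). I'll descend with a force guard and close gently.

Run:
```python
from h import *
a=np.radians(20);q,M=quat(a)
G=bar(0)+np.array([-16,0,0])
Z=np.array([np.sin(a),0,-np.cos(a)])
ok=True
for d in (25,3):
    ctrl.movel(tcp(G-d*Z,M),max_speed=.1);s=st(d)
    if np.linalg.norm(s["contact_force"])>6: ok=False;print("contact");break
if ok:
    ctrl.close_gripper(20);st("closed")
im,_=vision.grab_frame("side");cv2.imwrite("pics/side2.png",cv2.resize(im[150:270,250:400],None,fx=4.5,fy=4.5))
```

```text
25 t6.40 tcp [ 0.4349 -0.0531  0.1131] F [-1.1 -0.   0.5] w 0.0858
3 t6.77 tcp [ 0.4422 -0.0512  0.0926] F [-0.2 -0.7  0.2] w 0.0853
closed t7.53 tcp [ 0.4423 -0.0511  0.0922] F [ 1.   0.3 -0.4] w -0.0001
```

View pics/side2.png

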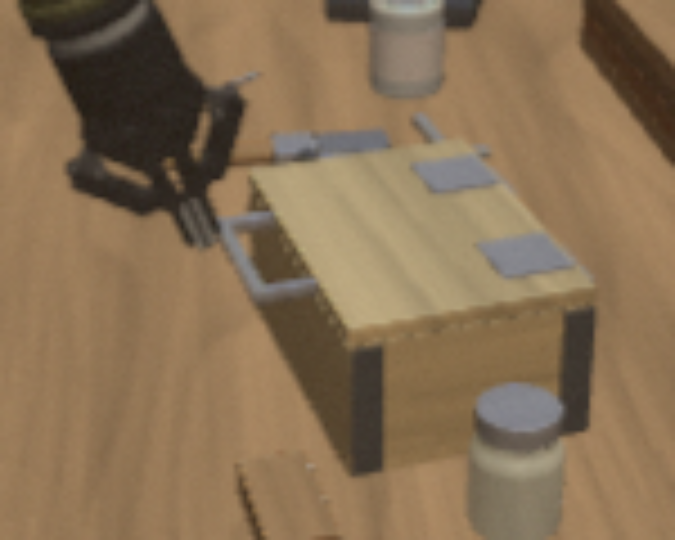

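Run:
```python
from h import *
s=get_state();t=s["tcp_pos"]
print("tcp chest",Rc.T@(t-C0)*1000, "q",s["eef_rot"], "want",quat(np.radians(20))[0])
f=lambda X:((proj("side",X)[0]-[250,150])*4.5).round(0)
print("tcp px",f(t),"bar ends",f(W([-123,45,107])),f(W([-123,-45,107])),"mid",f(W([-123,0,107])))
im,d=vision.grab_frame("side");im2,d2=vision.grab_frame("top")
print("top tcp",proj("top",t),"bar",proj("top",W([-123,45,107])),proj("top",W([-123,-45,107])))
c=im2[190:240,300:380];cv2.imwrite("pics/top2.png",cv2.resize(c,None,fx=9,fy=9))
print(d[195:222:2,290:312:2].round(3))
```

```text
tcp chest [-1.33655623e+02 -3.24230780e-02  9.22156508e+01] q [0.10849766 0.61548219 0.76879347 0.13552318] want [0.10851881 0.61544075 0.76881662 0.13556311]
tcp px [224. 282.] bar ends [222. 231.] [256. 292.] mid [238. 260.]
top tcp [[341.73759611 215.72514829]] bar [[327.66268138 215.17949194]] [[354.75057642 208.89433226]]
[[1.146 1.144 1.149 0.    1.491 1.495 1.491 1.492 1.287 1.255 1.239]
 [1.147 1.149 1.147 1.155 1.477 1.48  1.485 1.233 1.231 1.238 1.233]
 [1.152 1.151 1.153 1.159 1.159 1.22  1.229 1.226 1.223 1.236 1.236]
 [1.159 1.147 1.154 1.156 1.162 1.209 1.23  1.45  1.295 1.269 1.242]
 [1.158 1.156 1.158 1.159 1.435 1.198 1.194 1.434 1.303 1.275 1.249]
 [1.422 1.424 1.162 1.418 1.424 1.192 1.185 1.416 1.308 1.282 1.255]
 [1.405 1.405 1.407 1.408 1.413 1.412 1.18  1.178 1.315 1.287 1.258]
 [1.395 1.394 1.396 1.396 1.397 1.393 1.171 1.164 1.321 1.286 1.26 ]
 [1.38  1.383 1.385 1.384 1.386 1.382 1.381 1.159 1.153 1.292 1.266]
 [1.371 1.366 1.369 1.368 1.365 1.371 1.374 1.151 1.141 0.    1.139]
 [1.361 1.359 1.355 1.359 1.361 1.361 1.353 1.361 1.136 1.141 1.145]
 [1.345 1.345 1.346 1.343 1.344 1.344 1.343 1.344 1.337 1.313 1.285]
 [1.331 1.333 1.334 1.33  1.336 1.336 1.333 1.333 1.328 1.308 1.287]
 [1.316 1.315 1.32  1.323 1.32  1.319 1.324 1.319 1.316 1.316 1.288]]
```

View pics/top2.png

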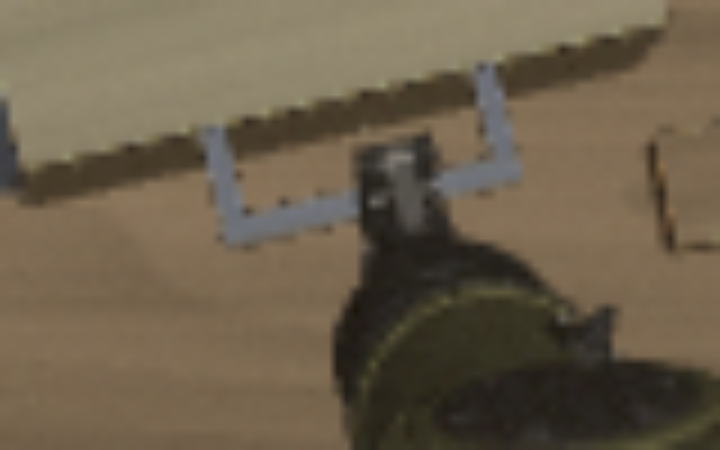

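Run:
```python
from h import *
im,d=vision.grab_frame("side")
for p in ((294,203),(293,203),(296,203),(296,204),(294,201),(292,199)):
    X=back("side",[p],[d[p[1],p[0]]])[0];print(p,d[p[1],p[0]],X.round(4),"chest",(Rc.T@(X-C0)*1000).round(0))
t=get_state()["tcp_pos"];print(proj("side",t))
c=im[165:225,265:325];cv2.imwrite("pics/side3.png",cv2.resize(c,None,fx=10,fy=10,interpolation=cv2.INTER_CUBIC))
im,d=vision.grab_frame("top")
for p in ((343,207),(345,209),(340,209),(344,213)):
    X=back("top",[p],[d[p[1],p[0]]])[0];print(p,d[p[1],p[0]],X.round(4),"chest",(Rc.T@(X-C0)*1000).round(0))
```

```text
(294, 203) 1.1587474 [ 0.4265 -0.0636  0.1331] chest [-152.   -9.  133.]
(293, 203) 1.159816 [ 0.4235 -0.0625  0.1327] chest [-155.   -7.  133.]
(296, 203) 1.1624546 [ 0.4324 -0.0608  0.1312] chest [-145.   -7.  131.]
(296, 204) 1.1592002 [ 0.4322 -0.065   0.1301] chest [-147.  -11.  130.]
(294, 201) 1.155895 [ 0.4268 -0.0634  0.1397] chest [-151.   -9.  140.]
(292, 199) 1.1496354 [ 0.4212 -0.0658  0.148 ] chest [-157.  -10.  148.]
[[299.75874834 212.60482345]]
(343, 207) 1.1965449 [ 0.4523 -0.0464  0.2356] chest [-123.    2.  236.]
(345, 209) 1.1976657 [ 0.4466 -0.0522  0.2337] chest [-130.   -2.  234.]
(340, 209) 1.203723 [ 0.4475 -0.038   0.2276] chest [-126.   12.  228.]
(344, 213) 1.1909311 [ 0.4343 -0.0488  0.2387] chest [-141.    4.  239.]
```

View pics/side3.png

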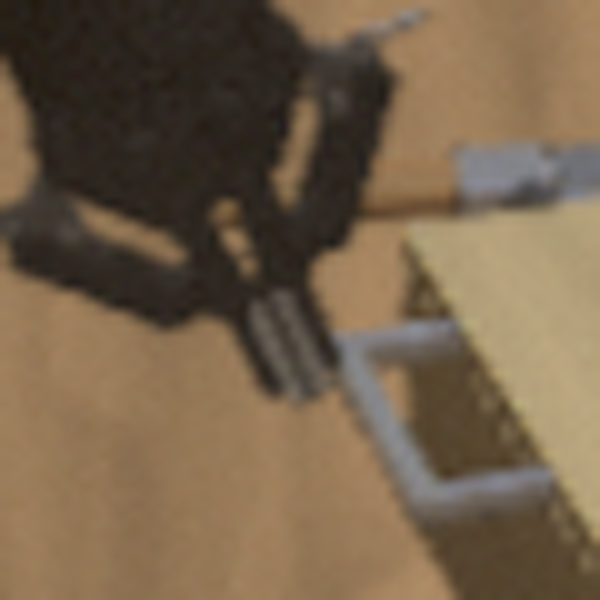

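Run:
```python
from h import *
t0=np.array([.1653,.6022,.1961]);print("start tcp",proj("side",t0), "40mm up",proj("side",t0+[0,0,.04]))
im=cv2.imread("pics/side0.png");cv2.imwrite("pics/s0g.png",cv2.resize(im[60:130,190:270],None,fx=8,fy=8,interpolation=cv2.INTER_CUBIC))
# pre pose
q,M=quat(np.radians(20));t1=np.array([.42,-.0561,.1554]);y=M[:,1];z=M[:,2]
for off in (0,.013,.03,.05):
  print(off,[(((proj("side",t1-z*off+y*k)[0])-[230,100])*3.3).round(0) for k in(-.0425,.0425)],[(((proj("top",t1-z*off+y*k)[0])-[220,110])*3.3).round(0) for k in(-.0425,.0425)])
```

```text
start tcp [[231.5447284  122.43674649]] 40mm up [[230.50020324 113.55246207]]
0 [array([160., 335.]), array([245., 293.])] [array([420., 408.]), array([402., 322.])]
0.013 [array([154., 324.]), array([240., 282.])] [array([423., 411.]), array([404., 325.])]
0.03 [array([147., 309.]), array([233., 267.])] [array([425., 416.]), array([407., 329.])]
0.05 [array([137., 291.]), array([224., 248.])] [array([429., 423.]), array([410., 334.])]
```

View pics/s0g.png

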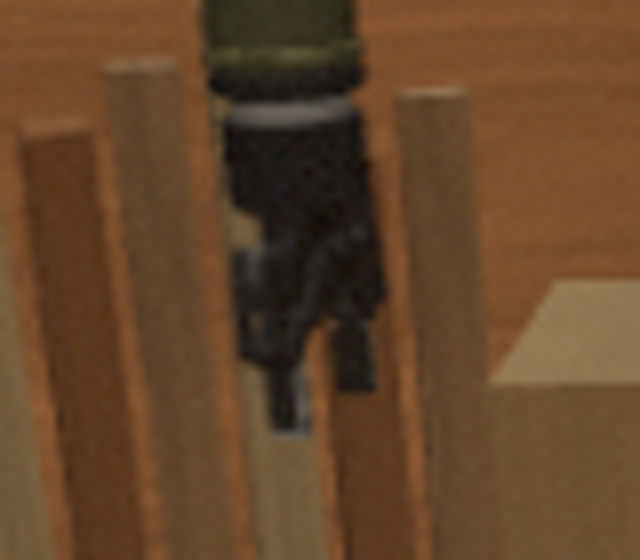

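Run:
```python
from h import *
s=get_state();t=s["tcp_pos"];q,M=quat(np.radians(20))
for o in (.025,.03,.035,.04,.045):
    print(o,[((proj("side",t-M[:,2]*o+M[:,0]*k)[0]-[265,165])*10).round(0) for k in(-.011,0,.011)])
im,d=vision.grab_frame("side")
m=np.zeros_like(d,bool);m[190:208,286:300]=1
v,uu=np.nonzero(m&(d<1.17)&(d>1.1));P=back("side",np.c_[uu,v],d[v,uu]);L=(P-t)@M
print("tool coords max z percentiles",np.percentile(L[:,2],[50,80,90,97,100]).round(4));print(L[L[:,2]>np.percentile(L[:,2],85)].round(3))
```

```text
0.025 [array([326., 430.]), array([317., 413.]), array([308., 396.])]
0.03 [array([320., 417.]), array([311., 400.]), array([302., 384.])]
0.035 [array([313., 404.]), array([304., 387.]), array([296., 371.])]
0.04 [array([307., 391.]), array([298., 374.]), array([290., 358.])]
0.045 [array([301., 378.]), array([292., 361.]), array([283., 345.])]
tool coords max z percentiles [-0.0669 -0.0521 -0.0458 -0.0419 -0.0385]
[[-0.006  0.009 -0.047]
 [-0.004  0.012 -0.045]
 [-0.008  0.005 -0.047]
 [-0.007  0.008 -0.045]
 [-0.005  0.01  -0.043]
 [-0.005 -0.007 -0.048]
 [-0.008  0.001 -0.046]
 [-0.011  0.003 -0.046]
 [-0.01   0.006 -0.044]
 [-0.003 -0.014 -0.048]
 [-0.005 -0.011 -0.047]
 [-0.004 -0.008 -0.045]
 [-0.011 -0.003 -0.046]
 [-0.009 -0.    -0.043]
 [-0.01   0.002 -0.042]
 [-0.012  0.005 -0.042]
 [-0.01  -0.012 -0.047]
 [-0.002 -0.007 -0.039]
 [-0.01  -0.004 -0.042]
 [-0.01  -0.002 -0.041]
 [-0.009  0.001 -0.038]
 [-0.01  -0.006 -0.039]]
```

The fingertips in the side image, at (295,204), sit about 37 mm short of the reported TCP along the tool axis. The start and pre-grasp pictures show the same gap. I'll treat it as a tool-length error, correct for it and check reach.

```bash
cat >> h.py <<'E'
TIP=-0.037
def tcp(Xchest,M): return W(Xchest)-M@np.array([0,0,ctrl.pinch_z+TIP])
E
python3 - <<'E'
from h import *
for fl in (1,-1):
 for a in (5,10,15,20,25):
  q,M=quat(np.radians(a),0,fl);Z=np.array([np.sin(np.radians(a)),0,-np.cos(np.radians(a))])
  for nm,X in [("b-16",bar(0)+[-16,0,0]-3*Z),("up",bar(0)+[-16,0,0]-60*Z)]+[("b%.1f"%t,bar(t)-3*Z) for t in(0,.3,.7,1.35)]:
    j=ctrl.ik(tcp(X,M),q);print(fl,a,nm,None if j is None else np.round(j,2))
E
```

```text
1 5 b-16 [-0.46  0.51  0.8   2.23 -0.77  0.59  1.14]
1 5 up [-0.56  0.41  0.9   2.17 -0.58  0.71  0.95]
1 5 b0.0 [-0.46  0.53  0.79  2.2  -0.76  0.61  1.1 ]
1 5 b0.3 [-0.56  0.45  0.9   2.1  -0.59  0.76  0.93]
1 5 b0.7 [-0.65  0.45  1.02  1.9  -0.52  0.98  0.82]
1 5 b1.4 [-0.58  0.58  1.02  1.52 -0.56  1.26  0.72]
1 10 b-16 [-0.45  0.49  0.81  2.3  -0.97  0.53  1.35]
1 10 up [-0.52  0.35  0.85  2.25 -0.65  0.6   1.03]
1 10 b0.0 [-0.46  0.51  0.81  2.27 -0.96  0.55  1.32]
1 10 b0.3 [-0.53  0.4   0.85  2.16 -0.65  0.65  1.  ]
1 10 b0.7 [-0.66  0.39  1.    1.97 -0.55  0.87  0.85]
1 10 b1.4 [-0.6   0.53  1.01  1.6  -0.58  1.14  0.74]
1 15 b-16 [-0.39  0.46  0.75  2.37 -1.2   0.46  1.6 ]
1 15 up [-0.52  0.33  0.89  2.33 -0.84  0.52  1.25]
1 15 b0.0 [-0.41  0.47  0.75  2.34 -1.18  0.47  1.55]
1 15 b0.3 [-0.52  0.37  0.85  2.23 -0.8   0.56  1.16]
1 15 b0.7 [-0.65  0.33  0.97  2.04 -0.6   0.76  0.89]
1 15 b1.4 [-0.62  0.47  0.99  1.68 -0.61  1.02  0.78]
1 20 b-16 [-0.25  0.41  0.58  2.44 -1.51  0.38  1.92]
1 20 up [-0.45  0.29  0.83  2.4  -1.08  0.45  1.51]
1 20 b0.0 [-0.29  0.43  0.62  2.41
[... 1359 characters left out ...]
.22  2.02  0.54  0.77  2.82]
-1 15 b1.4 [ 0.72  0.49 -1.11  1.66  0.54  1.02  2.85]
-1 20 b-16 [ 0.76  0.44 -0.83  2.43  1.36  0.24  2.09]
-1 20 up [ 0.98  0.32 -1.03  2.39  0.68  0.3   2.77]
-1 20 b0.0 [ 0.74  0.46 -0.83  2.4   1.31  0.26  2.13]
-1 20 b0.3 [ 0.91  0.37 -1.03  2.29  0.72  0.39  2.69]
-1 20 b0.7 [ 1.01  0.36 -1.22  2.09  0.54  0.62  2.84]
-1 20 b1.4 [ 0.77  0.45 -1.12  1.74  0.54  0.88  2.85]
-1 25 b-16 None
-1 25 up [ 1.15  0.38 -1.23  2.47  1.22  0.27  2.23]
-1 25 b0.0 [ 0.81  0.49 -0.91  2.47  1.88  0.28  1.58]
-1 25 b0.3 [ 0.81  0.31 -0.83  2.36  0.67  0.18  2.78]
-1 25 b0.7 [ 1.06  0.33 -1.22  2.17  0.55  0.47  2.85]
-1 25 b1.4 [ 0.83  0.42 -1.13  1.82  0.55  0.74  2.84]
```

Run:
```python
from h import *
a=np.radians(17);q,M=quat(a)
G=bar(0)+np.array([-16,0,0])
Z=np.array([np.sin(a),0,-np.cos(a)])
ctrl.movel(tcp(G-60*Z,M),q,max_speed=.12);st("up")
ctrl.ungrasp();st("open")
ok=True
for d in (30,15,4):
    ctrl.movel(tcp(G-d*Z,M),max_speed=.1);s=st(d)
    if np.linalg.norm(s["contact_force"])>6: ok=False;print("contact");break
im,_=vision.grab_frame("side");cv2.imwrite("pics/side4.png",cv2.resize(im[165:225,265:325],None,fx=10,fy=10))
```

```text
up t8.24 tcp [ 0.4362 -0.052   0.1111] F [ 0.3  1.1 -0. ] w 0.0001
open t9.03 tcp [ 0.4359 -0.0525  0.1111] F [-0.3 -0.7  0.7] w 0.0855
30 t9.47 tcp [ 0.4441 -0.0509  0.0823] F [-0.1  0.2 -0.4] w 0.0854
15 t9.78 tcp [ 0.4485 -0.0498  0.0684] F [-0.8  0.6 -1.3] w 0.0857
4 t10.03 tcp [ 0.4516 -0.049   0.0579] F [1.  0.4 0.4] w 0.0855
```

View pics/side4.png

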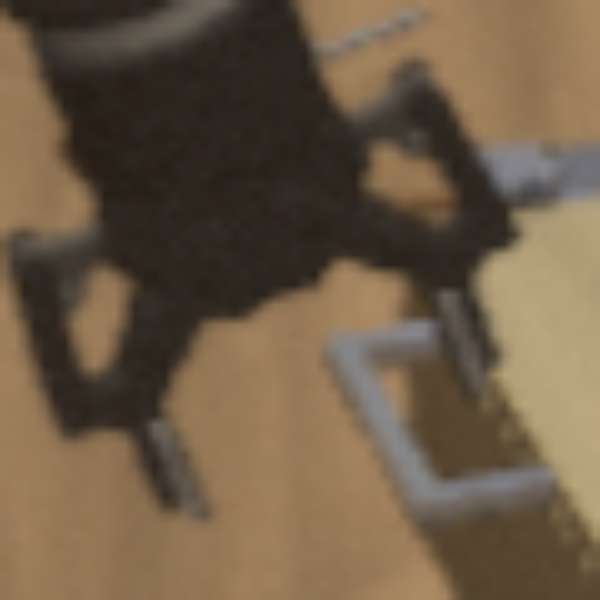

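The fingers straddle the bar with no contact: back finger between bar and lid at (312,202), front finger ahead at (284,215). I'll close gently and centre.

Run:
```python
from h import *
a=np.radians(17);q,M=quat(a)
Z=np.array([np.sin(a),0,-np.cos(a)])
ctrl.close_gripper(20);s=st("close")
if s["width"]>.005:
  for dx in (-10,-5,0):
    ctrl.movel(tcp(bar(0)+np.array([dx,0,0])-4*Z,M),max_speed=.05);st(dx)
    ctrl.close_gripper(20);s=st("c")
    if np.linalg.norm(s["contact_force"])>45:break
im,_=vision.grab_frame("side");cv2.imwrite("pics/side5.png",cv2.resize(im[165:225,265:325],None,fx=10,fy=10))
```

```text
close t10.82 tcp [ 0.4664 -0.0459  0.0641] F [31.8  7.1 21.2] w 0.0113
-10 t11.09 tcp [ 0.4669 -0.0462  0.0623] F [16.1  3.4 25.4] w 0.0108
c t11.31 tcp [ 0.467  -0.0462  0.0623] F [14.6  2.9 24.1] w 0.0111
-5 t11.56 tcp [ 0.4673 -0.0463  0.0607] F [ 3.   2.8 27.3] w 0.0107
c t11.78 tcp [ 0.4674 -0.0463  0.0608] F [ 2.5  2.3 25.6] w 0.0110
0 t12.03 tcp [ 0.4677 -0.0463  0.059 ] F [-8.5  1.9 25.8] w 0.0108
c t12.24 tcp [ 0.4677 -0.0463  0.059 ] F [-9.4  0.8 24.7] w 0.0114
```

View pics/side5.png

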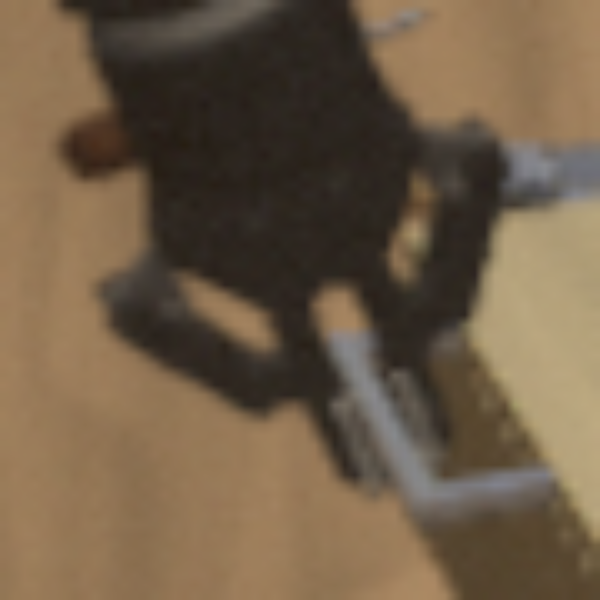

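The bar is pinched: width 11 mm, and the picture shows it between both fingers. The arm is compliant, and Fx balances about 4 mm ahead of my estimate. I'll shift by that and raise the lid along the arc.

Run:
```python
from h import *
a=np.radians(17);q,M=quat(a)
Z=np.array([np.sin(a),0,-np.cos(a)])
ctrl.close_gripper(40);st("g40")
O=np.array([-4,0,4])
for i,t in enumerate(np.linspace(.1,1.36,12)):
    ctrl.movel(tcp(bar(t)+O-4*Z,M),max_speed=.09);s=st("%.2f"%t)
    if np.linalg.norm(s["contact_force"])>50: print("STOP");break
c=Rc.T@(s["tcp_pos"]+M@[0,0,ctrl.pinch_z+TIP]-C0)*1000-O+4*Z
print("bar chest",c,"theta",np.arctan2(c[2]-100,85-c[0])-np.arctan2(7,208),np.hypot(c[2]-100,85-c[0]))
im,_=vision.grab_frame("side");cv2.imwrite("pics/side6.png",cv2.resize(im[100:260,240:440],None,fx=3.7,fy=3.7))
```

```text
g40 t12.51 tcp [ 0.4677 -0.0463  0.0591] F [-9.1  1.1 27. ] w 0.0107
0.10 t12.93 tcp [ 0.47   -0.0458  0.0844] F [15.2 -1.4 -5.4] w 0.0103
0.21 t13.35 tcp [ 0.4746 -0.0448  0.1078] F [17.   0.4 -7.2] w 0.0101
0.33 t13.77 tcp [ 0.4815 -0.0433  0.1305] F [ 18.3  -1.2 -10. ] w 0.0101
0.44 t14.18 tcp [ 0.4907 -0.0412  0.152 ] F [ 16.9  -1.5 -11.2] w 0.0101
0.56 t14.60 tcp [ 0.5019 -0.0387  0.1721] F [ 16.9  -3.  -12.1] w 0.0104
0.67 t15.02 tcp [ 0.515  -0.0357  0.1903] F [ 16.4  -4.4 -16.4] w 0.0099
0.79 t15.43 tcp [ 0.5295 -0.0324  0.2069] F [  9.9  -5.9 -13.4] w 0.0105
0.90 t15.85 tcp [ 0.5457 -0.0287  0.2217] F [ 3.6 -4.9 -6.8] w 0.0103
1.02 t16.27 tcp [ 0.5647 -0.0244  0.2356] F [-4.3 -1.4  6.7] w 0.0102
1.13 t16.68 tcp [ 0.586  -0.0196  0.2463] F [-4.6 -1.4  6.5] w 0.0101
1.25 t17.10 tcp [ 0.6082 -0.0146  0.2548] F [-4.5 -0.9  7.8] w 0.0098
1.36 t17.52 tcp [ 0.631  -0.0094  0.2601] F [-1.2 -1.5  6.3] w 0.0104
bar chest [ 48.53526442  -0.63689317 305.55388196] theta 1.3615842466447508 208.76320396883625
```

View pics/side6.png

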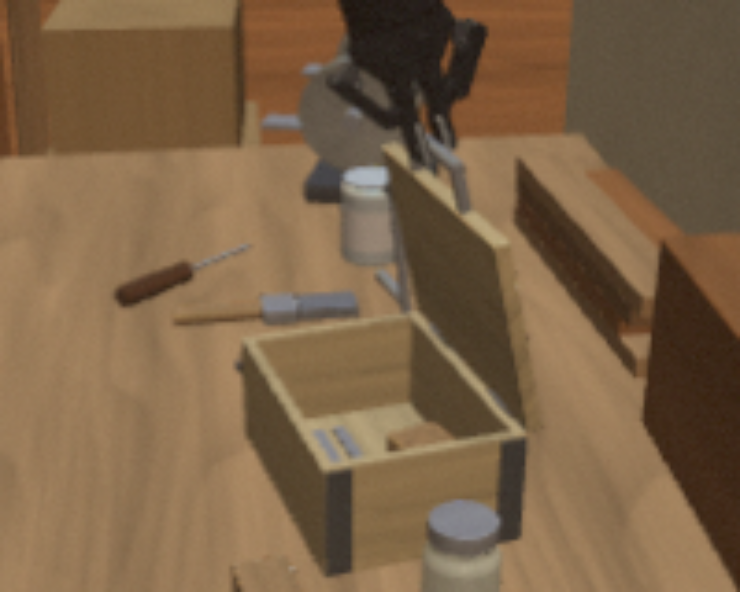

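The lid stands at about 1.36 rad, held by the bar. The rod hangs along its left edge with the peg at about (342,174). I'll release, retreat, and check that it stays.

Run:
```python
from h import *
a=np.radians(17);q,M=quat(a)
Z=np.array([np.sin(a),0,-np.cos(a)])
ctrl.ungrasp();s=st("open")
ctrl.movel(s["tcp_pos"]-M[:,2]*.07,max_speed=.2);st("up")
for n in("side","top"):
    im,d=vision.grab_frame(n)
    for t in("prop_peg","prop","lid_bar"):
        r=models.recognise(n,t);print(n,t,[(x["point"],round(x["p"],2)) for x in r[:2]])
    np.save(f"pics/{n}7.npy",d);cv2.imwrite(f"pics/{n}7raw.png",im)
    y0,x0=(120,290) if n=="side" else (130,240)
    cv2.imwrite(f"pics/{n}7.png",cv2.resize(im[y0:y0+100,x0:x0+130],None,fx=6,fy=6,interpolation=cv2.INTER_CUBIC))
print(get_state()["time"])
```

```text
open t18.28 tcp [ 0.6307 -0.0088  0.2594] F [ 0.6 -0.7  0.5] w 0.0852
up t18.78 tcp [ 0.6107 -0.0131  0.3267] F [ 0.1  0.5 -0.7] w 0.0855
side prop_peg [([348.1, 173.8], 0.62)]
side prop [([343.6, 177.3], 0.64)]
side lid_bar [([362.2, 176.1], 0.57)]
top prop_peg [([293.7, 189.3], 0.71), ([282.2, 163.8], 0.55)]
top prop [([281.5, 165.3], 0.66)]
top lid_bar [([297.6, 152.6], 0.59)]
19.1833
```

View pics/side7.png

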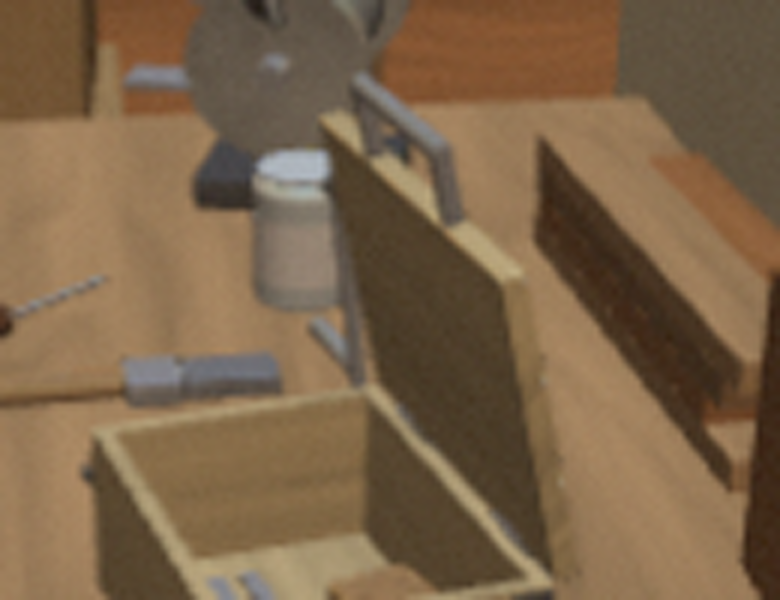

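View pics/top7.png

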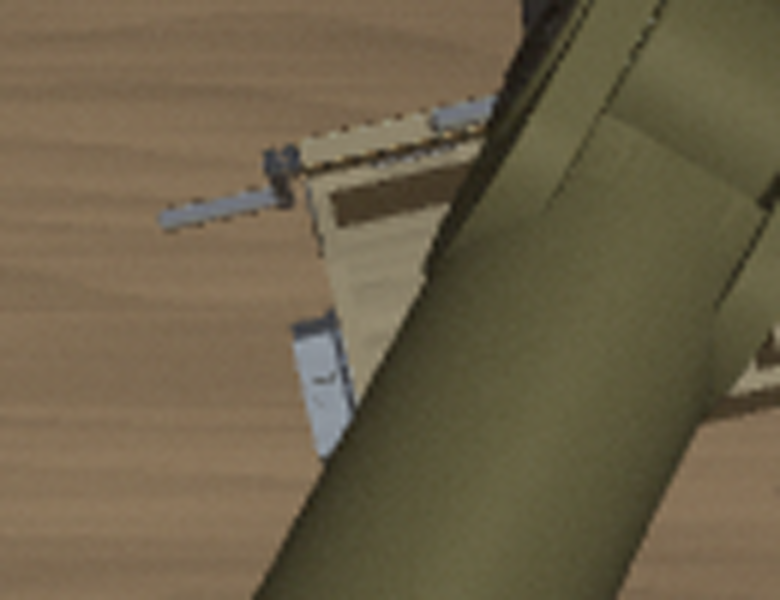

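Run:
```python
from h import *
def tri(ps):
    f=lambda X:np.concatenate([proj(n,X)[0]-p for n,p in ps])
    r=least_squares(f,[.6,.15,.1]);return r.x,r.fun
for ps in ([("side",(342.5,173.8)),("top",(267.5,166.3))],[("side",(348.2,180.3)),("top",(286,163.2))]):
    X,e=tri(ps);print((Rc.T@(X-C0)*1000).round(1),e.round(1))
for t,p in((1.36,0),(1.36,.05),(1.3,0)):
    for y in (70,5): print(t,p,y,rod(t,p,115,y).round(0),proj("side",W(rod(t,p,115,y))),proj("top",W(rod(t,p,115,y))))
    print(proj("side",W(bar(t))))
dt=np.load("pics/top7.npy")
for px in ((268,166),(272,165),(276,165),(280,164)):
    X=back("top",[px],[dt[px[1],px[0]]])[0];print(px,(Rc.T@(X-C0)*1000).round(0))
# block top
for px in ((294,190),(296,197),(297,203)):
    X=back("top",[px],[dt[px[1],px[0]]])[0];print("blk",px,(Rc.T@(X-C0)*1000).round(0))
for x in (-68,-35,-2): print(x,(proj("top",W([x,134,80]))-[240,130])*6)
im=cv2.imread("pics/top7raw.png");cv2.imwrite("pics/blk.png",cv2.resize(im[180:215,280:310],None,fx=16,fy=16,interpolation=cv2.INTER_CUBIC))
```

```text
[ 78.1 200.1 106.8] [ 0.2 -0.  -0.   0.1]
[ 75.4 138.5 108. ] [-0.2  0.1  0.  -0.2]
1.36 0 70 [ 91. 204. 106.] [[345.57480839 173.00110169]] [[265.55594476 163.06717628]]
1.36 0 5 [ 91. 139. 106.] [[352.08779312 180.12567934]] [[284.88847755 158.70201698]]
[[357.1162175  139.37206528]]
1.36 0.05 70 [ 85. 204. 105.] [[344.10675187 173.47751823]] [[265.9550883  164.77838853]]
1.36 0.05 5 [ 85. 139. 105.] [[350.56478018 180.62654037]] [[285.28346283 160.41098083]]
[[357.1162175  139.37206528]]
1.3 0 70 [ 90. 204. 107.] [[345.4745594  172.93048599]] [[265.56813854 163.15638885]]
1.3 0 5 [ 90. 139. 107.] [[351.98471955 180.05348744]] [[284.90621762 158.7898136 ]]
[[353.19707477 140.67173281]]
(268, 166) [ 78. 198. 113.]
(272, 165) [ 79. 185. 110.]
(276, 165) [ 75. 172. 111.]
(280, 164) [ 76. 158. 110.]
blk (294, 190) [-14. 133.  84.]
blk (296, 197) [-37. 132.  74.]
blk (297, 203) [-157.  122.  749.]
-68 [[344.19044361 456.11126134]]
-35 [[331.03259329 398.36539242]]
-2 [[317.96668402 341.01366044]]
```

View pics/blk.png

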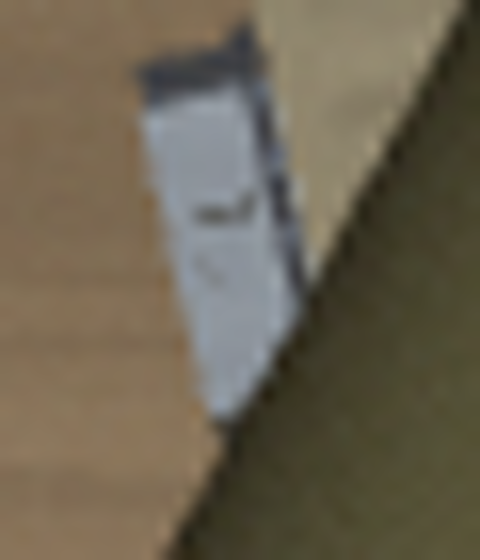

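Peg measured at chest (77, 139..200, 107) mm from two views, agreeing with depth and about 0.1 rad out of rest. The hole shows faintly in the block at about (293.4,195), chest x ≈ -31, which I'll check by feel. Next I'll pinch the peg.

Run:
```python
from h import *
q,M=quat(0,np.radians(-12));print(M[:,2])
P=np.array([77,187,107.])
up=np.array([0,0,1.])
for X in (P+200*up,P+60*up,P+3*up,[-25,187,110]): print(np.round(ctrl.ik(tcp(X,M),q),2))
ctrl.movep(tcp(P+210*up,M),q);st("hi");print(get_state()["qpos"].round(2))
ctrl.movel(tcp(P+60*up,M),max_speed=.2);st("60")
im,_=vision.grab_frame("side");cv2.imwrite("pics/side8.png",cv2.resize(im[80:230,260:420],None,fx=4,fy=4))
im,_=vision.grab_frame("top");cv2.imwrite("pics/top8.png",cv2.resize(im[120:240,220:380],None,fx=4,fy=4))
```

```text
[ 0.04551451 -0.20286868 -0.9781476 ]
[-0.98  0.72  1.12  1.39 -0.44  1.36  0.32]
[-0.97  0.84  1.05  1.59 -0.56  1.09  0.39]
[-0.95  0.89  1.01  1.65 -0.62  0.99  0.42]
[-1.05  0.76  0.98  1.92 -0.57  0.82  0.41]
hi t20.02 tcp [0.6095 0.1658 0.2624] F [-0.5 -0.7 -0.4] w 0.0853
[-0.98  0.71  1.13  1.37 -0.43  1.38  0.31]
60 t20.92 tcp [0.6104 0.1654 0.1142] F [-0.1 -0.4  0.1] w 0.0855
```

View pics/side8.png

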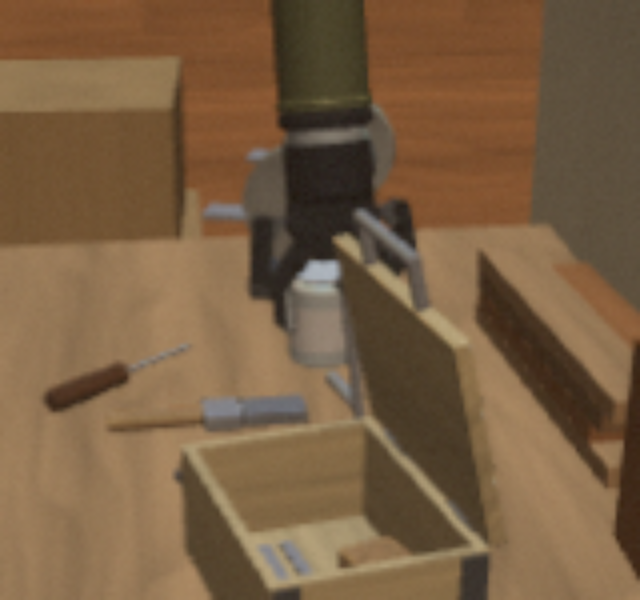

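View pics/top8.png

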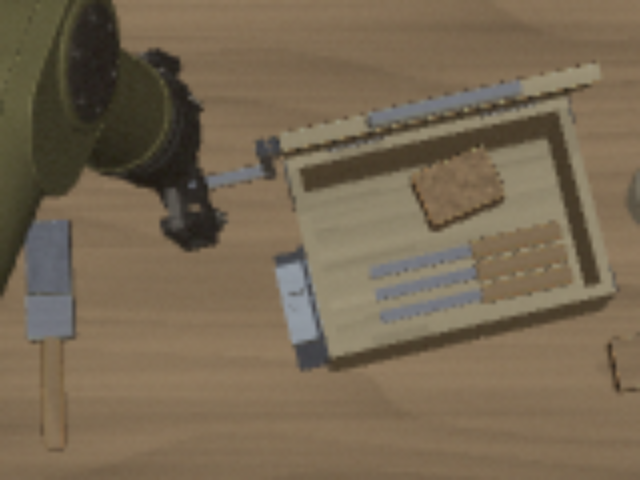

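Both views show the open gripper above the peg, its body leaning away from the chest. The block and hole are clear in the top view, hole near (294.5,195). I'll descend and pinch.

Run:
```python
from h import *
q,M=quat(0,np.radians(-12))
P=np.array([77,187,107.]);ok=True
for d in (25,3):
    ctrl.movel(tcp(P+[0,0,d],M),max_speed=.12);s=st(d)
    if np.linalg.norm(s["contact_force"])>6: ok=False;print("contact");break
if ok: ctrl.close_gripper(20);s=st("closed")
print("grasp chest",(Rc.T@(s["tcp_pos"]+M@[0,0,ctrl.pinch_z+TIP]-C0)*1000).round(1))
im,_=vision.grab_frame("side");cv2.imwrite("pics/side9.png",cv2.resize(im[100:220,270:420],None,fx=5,fy=5))
im,_=vision.grab_frame("top");cv2.imwrite("pics/top9.png",cv2.resize(im[120:240,220:380],None,fx=4,fy=4))
```

```text
25 t21.46 tcp [0.6095 0.1661 0.0777] F [0.6 0.  0.1] w 0.0856
3 t21.79 tcp [0.6093 0.1662 0.0556] F [ 0.2 -0.6  0.1] w 0.0853
closed t22.46 tcp [0.6095 0.1662 0.0557] F [ 0.2 -0.2  1.8] w 0.0112
grasp chest [ 77.1 187.  110.2]
```

View pics/side9.png

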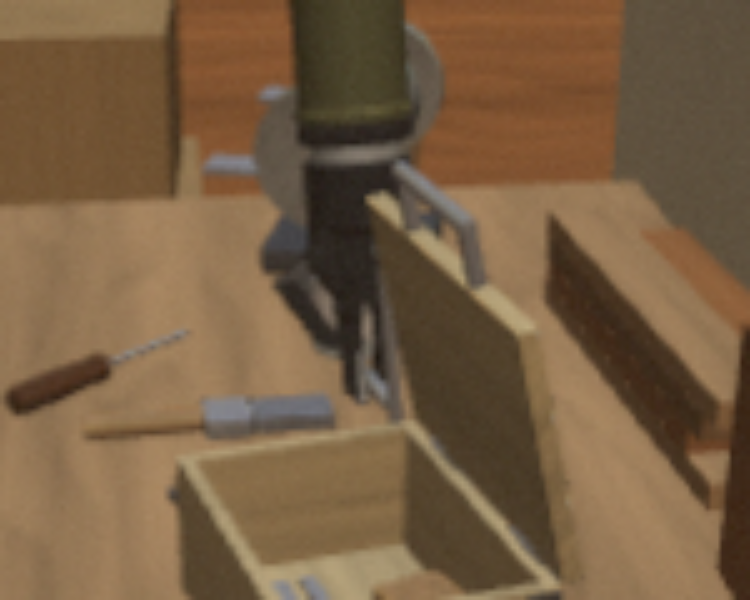

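View pics/top9.png

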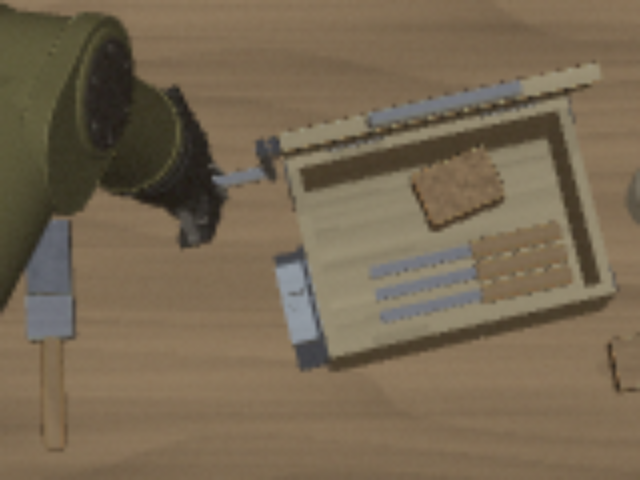

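The peg is pinched: width 11 mm, almost no side force at x=77, so robot and image positions agree. I'll swing the rod out of its rest and forward over the block with the lid held near 1.4 rad.

```bash
cat >> h.py <<'E'
qp,Mp=quat(0,np.radians(-12))
def solve_ball(bx,bz):
    r=least_squares(lambda v:(rod(v[0],v[1],145)-[bx,134,bz])[[0,2]],[1.25,.8],x_scale=.1);return r.x,abs(r.fun).max()
def pegcmd(X,O): return tcp(np.array([X[0],187,X[2]])+O,Mp)
def pegnow(s,O): return Rc.T@(s["tcp_pos"]+Mp@[0,0,ctrl.pinch_z+TIP]-C0)*1000-O
def state_of(p): # peg chest pos -> theta,phi, ball
    r=least_squares(lambda v:(rod(v[0],v[1],115)-p)[[0,2]],[1.25,.8],x_scale=.1)
    return r.x,rod(*r.x,145)
E
python3 - <<'E'
from h import *
r=least_squares(lambda v:rod(1.36,v[0],115)[0]-77,[.1]);phi0=r.x[0];P=rod(1.36,phi0,115);print("phi0",phi0,P)
s=get_state();O=np.array([0,0,110.2-P[2]]);O[2]=min(max(O[2],3),6);print(O,rod(1.41,.75,145),state_of(rod(1.36,.3,115)))
np.save("O.npy",O)
ctrl.close_gripper(60)
st("g60")
print([ (p,rod(1.405,p,145).round(0)) for p in (.5,.6,.7,.8)])
for ph in np.linspace(phi0,.58,5)[1:]:
    th=min(1.36+.05*(ph-phi0)/.25,1.40)
    ctrl.movel(pegcmd(rod(th,ph,115),O),qp,max_speed=.1);s=st("%.2f %.2f"%(th,ph))
    if np.linalg.norm(s["contact_force"])>25: print("STOP");break
    
print("st",state_of(pegnow(s,O)))
im,_=vision.grab_frame("side");cv2.imwrite("pics/side10.png",cv2.resize(im[100:220,270:420],None,fx=5,fy=5))
im,_=vision.grab_frame("top");cv2.imwrite("pics/top10.png",cv2.resize(im[120:240,220:380],None,fx=4,fy=4))
E
```

```text
phi0 0.12142882935523272 [ 77.       134.       104.267344]
[0.       0.       5.932656] [ -7.87919289 134.          99.02214049] (array([1.36, 0.3 ]), array([ 53.81902685, 134.        ,  74.38494442]))
g60 t22.77 tcp [0.6095 0.1662 0.0557] F [-0.4  1.7  3.2] w 0.0099
[(0.5, array([ 25., 134.,  83.])), (0.6, array([ 11., 134.,  88.])), (0.7, array([ -2., 134.,  95.])), (0.8, array([-14., 134., 103.]))]
1.38 0.24 t23.06 tcp [0.5951 0.1633 0.0541] F [  2.7  -2.7 -14.3] w 0.0100
1.40 0.35 t23.34 tcp [0.5826 0.1605 0.0566] F [  0.6  -3.2 -18.2] w 0.0097
1.40 0.47 t23.62 tcp [0.5711 0.1578 0.0609] F [ -0.2  -0.7 -12.7] w 0.0101
1.40 0.58 t23.91 tcp [0.5598 0.1552 0.0661] F [-1.  -0.  -7.5] w 0.0097
st (array([1.4129017 , 0.57794107]), array([ 13.9127839 , 134.        ,  87.21278774]))
```

View pics/side10.png

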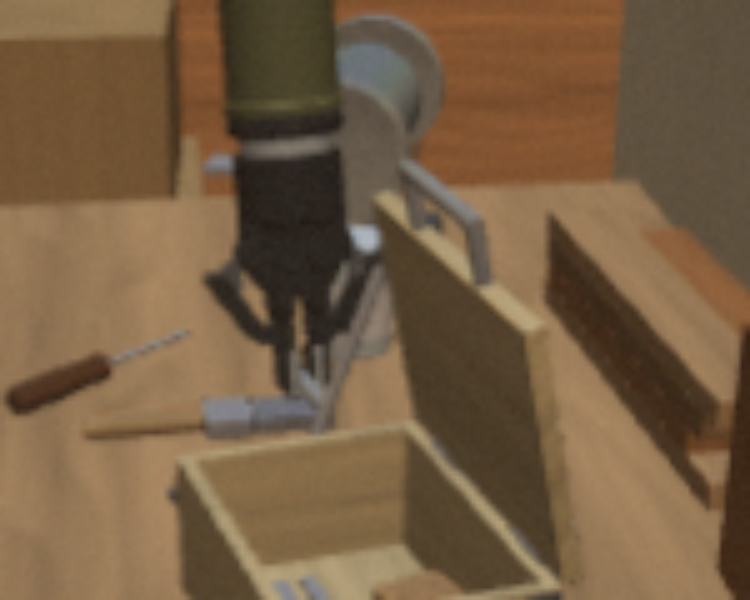

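View pics/top10.png

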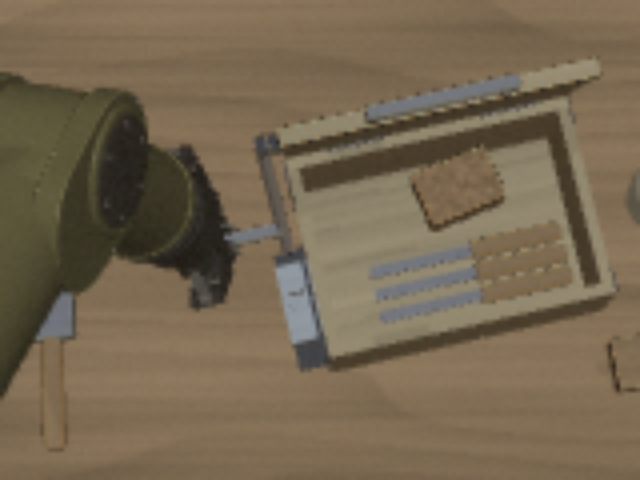

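The tip is now just behind the block (top view (292,183)) and the lid is near its stop at about 1.41 rad. I'll lift over the block, then descend by feel at ball x ≈ -20.

Run:
```python
from h import *
O=np.load("O.npy")
for ph in (.68,.80,.88):
    ctrl.movel(pegcmd(rod(1.395,ph,115),O),qp,max_speed=.1);s=st("%.2f"%ph)
    if np.linalg.norm(s["contact_force"])>25: print("STOP");raise SystemExit
for b in ((-20,100),(-20,94),(-20,90)):
    v,e=solve_ball(*b);
    ctrl.movel(pegcmd(rod(*v,115),O),qp,max_speed=.06);s=st(str(b)+str(v.round(2))+"%.2f"%e)
    print("   ball",state_of(pegnow(s,O))[1].round(1))
    if s["contact_force"][2]>6: print("touch");break
```

```text
0.68 t24.27 tcp [0.55   0.1529 0.0711] F [ 0.   0.5 -1.4] w 0.0100
0.80 t24.57 tcp [0.5381 0.1501 0.0784] F [-0.4  1.5  3. ] w 0.0098
0.88 t24.82 tcp [0.5305 0.1485 0.0834] F [ 0.2  1.7 -1.7] w 0.0095
(-20, 100)[1.34 0.85]0.00 t25.09 tcp [0.5316 0.1487 0.0755] F [-0.2  1.6  0.5] w 0.0095
   ball [-20.  134.   99.5]
(-20, 94)[1.28 0.85]0.00 t25.34 tcp [0.5301 0.1483 0.0709] F [-1.4  1.8  1.5] w 0.0093
   ball [-20.3 134.   94. ]
(-20, 90)[1.24 0.86]0.00 t25.59 tcp [0.529  0.1482 0.067 ] F [ 0.7  0.1 -3.5] w 0.0095
   ball [-20.3 134.   89.4]
```

Run:
```python
from h import *
O=np.load("O.npy")
z=90
while z>72:
    z-=1.5
    v,e=solve_ball(-20,z)
    ctrl.movel(pegcmd(rod(*v,115),O),qp,max_speed=.03);s=get_state();F=Rc.T@s["contact_force"]
    print(z,"F",F.round(1),"ball",state_of(pegnow(s,O))[1][[0,2]].round(1),"th,ph",v.round(2),"t%.1f"%s["time"])
    if F[2]>6: print("touch");break
```

```text
88.5 F [-0.2  0.3  0.2] ball [-20.1  88.5] th,ph [1.22 0.86] t25.8
87.0 F [-2.2  2.3  9. ] ball [-20.  88.] th,ph [1.21 0.86] t26.1
touch
```

Contact at ball height ≈ 88 mm on my scale, with 9 N. I'll slide forward under light load and feel for the drop.

Run:
```python
from h import *
O=np.load("O.npy")
z=87.2;x=-20
while x>-48:
    x-=1.5
    v,e=solve_ball(x,z)
    ctrl.movel(pegcmd(rod(*v,115),O),qp,max_speed=.03);s=get_state();F=Rc.T@s["contact_force"]
    b=state_of(pegnow(s,O))[1][[0,2]]
    print("cmd",x,round(z,1),"F",F.round(1),"ball",b.round(1),"t%.1f"%s["time"])
    if b[1]<86: print("drop");break
    if F[0]>10 or F[2]>20: print("wall/high");break
    if F[2]<4: z-=.6
    elif F[2]>11: z+=.4
```

```text
cmd -21.5 87.2 F [0.3 2.  7.8] ball [-20.4  88.2] t26.3
cmd -23.0 87.2 F [3.9 2.3 7. ] ball [-21.1  88.3] t26.6
cmd -24.5 87.2 F [-0.1  1.2  2.8] ball [-25.3  87. ] t26.8
cmd -26.0 86.6 F [ 0.1  0.8 -0.5] ball [-26.9  86. ] t27.1
cmd -27.5 86.0 F [ 1.3  0.2 -3.2] ball [-27.9  85.6] t27.3
drop
```

The end dropped at ball x ≈ -24. That puts the hole's back edge near -22 and its centre near -31, matching the image. I'll go down into it along the rod's lean, watching for the bottom.

Run:
```python
from h import *
O=np.load("O.npy")
x,z=-29.,85.
while z>70:
    v,e=solve_ball(x,z)
    ctrl.movel(pegcmd(rod(*v,115),O),qp,max_speed=.04);s=get_state();F=Rc.T@s["contact_force"]
    vv,b=state_of(pegnow(s,O))
    print("cmd",round(x,1),round(z,1),"F",F.round(1),"ball",b[[0,2]].round(1),vv.round(2),"t%.1f"%s["time"])
    if F[2]>8 or abs(F[0])>10: print("contact");break
    z-=1.2;x=max(x-.6,-33)
```

```text
cmd -29.0 85.0 F [-0.6 -0.6 -2.5] ball [-29.2  84.9] [1.14 0.94] t27.6
cmd -29.6 83.8 F [ 0.4  0.5 -2.2] ball [-29.6  83.8] [1.12 0.94] t27.8
cmd -30.2 82.6 F [ 0.6 -0.1 -1.4] ball [-30.3  82.6] [1.11 0.95] t28.1
cmd -30.8 81.4 F [-0.   0.8 -0.3] ball [-30.9  81.3] [1.09 0.96] t28.3
cmd -31.4 80.2 F [ 0.   0.2 -0.9] ball [-31.6  80.1] [1.08 0.96] t28.6
cmd -32.0 79.0 F [-0.8  0.5 -0.1] ball [-32.2  78.9] [1.07 0.97] t28.8
cmd -32.6 77.8 F [-1.   0.6  0.4] ball [-32.8  77.7] [1.05 0.98] t29.1
cmd -33 76.6 F [-0.4  0.8  0.8] ball [-33.   76.6] [1.04 0.98] t29.3
cmd -33 75.4 F [-1.2  2.1  7.1] ball [-32.9  76. ] [1.04 0.98] t29.6
cmd -33 74.2 F [-3.9  3.  15.1] ball [-32.7  75.6] [1.03 0.98] t29.8
contact
```

Bottom felt: 12 mm below the touched top, 15 N, lid about 1.03 rad and rod about 0.98 rad. I'll release, retreat and look.

Run:
```python
from h import *
O=np.load("O.npy")
ctrl.pause(.4);st("press")
ctrl.ungrasp();s=st("open")
ctrl.movel(s["tcp_pos"]-Mp[:,2]*.09,max_speed=.15);s=st("up")
ctrl.movel(s["tcp_pos"]+Rc@np.array([-.0,.10,.08]),max_speed=.2);st("away")
for n in("side","top"):
    im,d=vision.grab_frame(n)
    y0,x0=(120,280) if n=="side" else (130,240)
    cv2.imwrite(f"pics/{n}11.png",cv2.resize(im[y0:y0+120,x0:x0+160],None,fx=5,fy=5,interpolation=cv2.INTER_CUBIC))
for n,y0,x0 in(("side",120,280),("top",130,240)):
  for t in (.91,1.03,1.09): print(n,t,((proj(n,W(bar(t)))-[x0,y0])*5).round(0))
```

```text
press t30.24 tcp [0.5149 0.1449 0.0542] F [-4.2  2.8 16.3] w 0.0095
open t30.96 tcp [0.5144 0.1449 0.0528] F [-0.4  0.7  0.5] w 0.0852
up t31.71 tcp [0.5098 0.1632 0.1402] F [ 0.1  0.3 -0.1] w 0.0852
away t32.50 tcp [0.4875 0.2596 0.2194] F [-0.8 -0.4 -0.8] w 0.0856
side 0.91 [[247. 173.]]
side 1.03 [[281. 147.]]
side 1.09 [[299. 135.]]
top 0.91 [[487. 232.]]
top 1.03 [[480. 192.]]
top 1.09 [[476. 171.]]
```

View pics/side11.png

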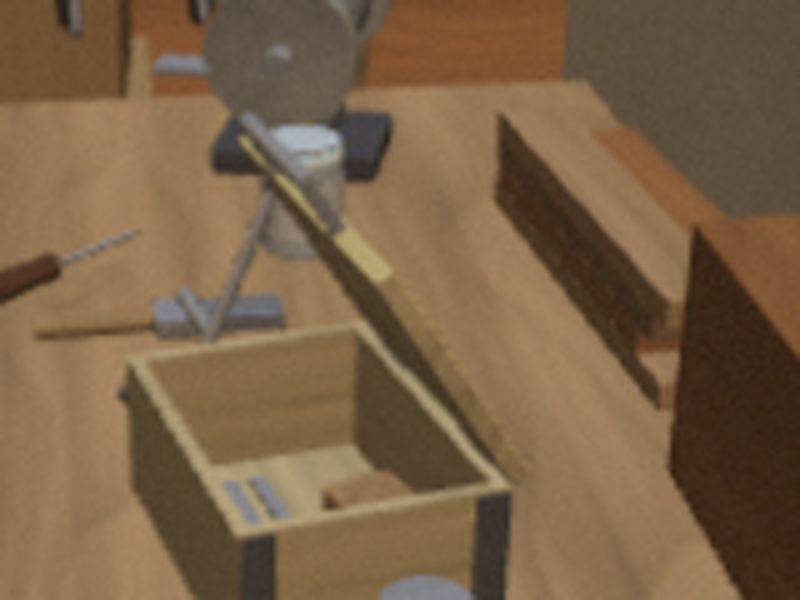

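View pics/top11.png

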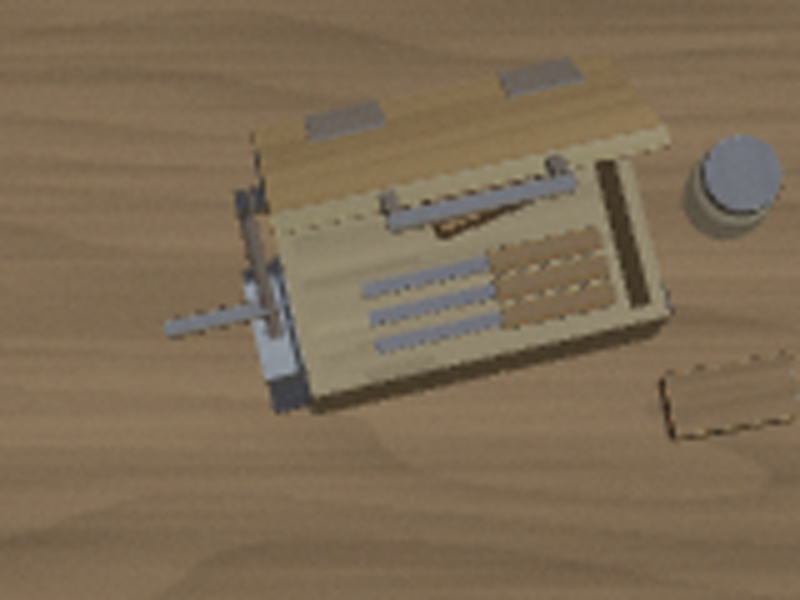

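The lid rests on the rod, its end in the block's hole at top-view (295,195). The bar's middle is near (298,154) side and (337,170) top, so about 1.0 rad. I'll check that it holds steady before handing in.

Run:
```python
from h import *
a,da=vision.grab_frame("side");b,db=vision.grab_frame("top");ctrl.pause(1.2)
a2,_=vision.grab_frame("side");b2,_=vision.grab_frame("top")
for p,q in((a,a2),(b,b2)):
    print(cv2.phaseCorrelate(*[cv2.cvtColor(i,cv2.COLOR_BGR2GRAY)[130:230,240:400].astype(np.float32) for i in(p,q)]),np.abs(p[130:230,240:400].astype(int)-q[130:230,240:400]).max())
def tri(ps):
    f=lambda X:np.concatenate([proj(n,X)[0]-p for n,p in ps]);r=least_squares(f,[.6,.15,.1]);return (Rc.T@(r.x-C0)*1000).round(1),r.fun.round(1)
print("peg end",tri([("side",(280+182/5,120+290/5)),("top",(240+168/5,130+328/5))]))
print("bar mid",tri([("side",(280+292/5,120+168/5)),("top",(240+483/5,130+202/5))]))
print("bar model",bar(1.0),bar(1.03))
st()
```

```text
((0.022220946025669264, -0.017335478306272023), 0.98035058760643) 18
((0.0007319695824037353, -0.041994584409373203), 1.0007289829254151) 10
peg end (array([-20.5, 201.3, 104.3]), array([-0.,  0., -0., -0.]))
bar mid (array([-15.1,  -2.8, 268.5]), array([-1.5,  0.4,  0. , -1.5]))
bar model [-21.49258273   0.         278.80808098] [-16.08122683   0.         281.92192167]
 t34.00 tcp [0.4879 0.2607 0.2202] F [-0.6  0.8  0.1] w 0.0853
```

```bash
python3 -c "
from station import ticket,get_state
print(get_state()['time'],ticket.close_job())"
```

```text
the job is handed in; nothing more can be done
34.0 None
```

The lid is propped on the rod, with the rod's end pressed to the bottom of the hole. I handed the job in at 34.0 s with the gripper clear of everything.

- **Lid:** I lifted it by the bar to about 1.36 rad and let go; it stayed up without sinking.
- **Rod:** I pinched the peg and swung the rod down and forward. During the swing the lid rose to about 1.41 rad, near its stop. I touched the block's top with about 9 N and slid forward until the end dropped. It then stopped 12 mm below the touched top, which matches the hole's depth.
- **Press:** the peak on the tool was about 16 N, under the 24 N limit. The lid stood at about 1.03 rad and the rod at 0.98 rad, both in their propped ranges.
- **Last checks:** in the pictures the lid rests on the rod, and nothing moved over the last 1.2 s or so. The other things in those close-ups look unmoved. I did not recheck the mallet after handing in.

These did not agree:
- **Tool length:** the fingertips sat about 37 mm short of the reported TCP in the pictures. My first close on the bar missed because of this and touched nothing; I corrected for it afterwards.
- **Peg height:** pictures gave 104 mm against the expected 100 mm (seated) or 110 mm (on top). I relied on the felt 12 mm drop instead.
- **Lid angle:** the last picture-based estimate was about 1.0 rad, against 1.03 rad from the arm. The bar's measured height was about 10 mm lower than the model there, with larger fit errors than for the peg.

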